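# Weigh a hanging weight on the spring balance and mark the reading

## Robot

A 6-joint arm with a two-finger parallel gripper is mounted at the origin on a cart in front of the work surface, level with it; the furniture and walls round the work are solid. World frame = base frame: x ahead of the robot, y to its left, z up, the work surface at z = 0. Lengths are in mm, angles in rad, forces in N, time in s.
With the tool pointing down it reaches from about 275 to 1000 mm from the base axis. Payload 8.4 kg.
Tool frame: the origin (TCP) lies on the centre line of the jaws, within the pads' length; the fingertips stand r.tip_reach ahead of it and the grasp point (between the pads) lies 11 mm behind it (r.tip_reach is the distance from the TCP to the fingertips, in mm); z points along the fingers, y is the line along which they close (so a half turn about z gives the same grasp; the last joint's range is limited). The gripper opens to 85 mm and grips with 20 to 120 N. Pads are 22 mm wide; open, the fingers measure 114 mm over their backs; the gripper's body (76 mm by 85 mm) begins 54 mm behind the grasp point. The pads swing forward as they close: fully open they stand 13 mm farther back than shut.
Start: joints at [-1.209, 0.353, 1.633, -0, 1.155, -0.002], TCP at [222.391, -584.098, 239.281] pointing down, gripper open.
Joint ranges: [-2.63, 2.63], [-0.92, 2.1], [0.06, 2.66], [-1.3, 4.44], [0, 2.69], [-3.02, 3.02]. Speed limits (rad/s): [2.22, 2.22, 2.79, 3.14, 3.14, 3.14].

## Interface

Orientations are given as [roll, pitch, yaw] about the fixed x, y, z axes, in that order (R = Rz(yaw) Ry(pitch) Rx(roll)).
In Python, from rig import r gives the robot as it stands.
- The arm moves only by the tool carry_out, never from a script. Its argument "targets" is a list of rows, each an object with "dp": the shift along the tool's x, y, z in mm, a list of three; "yaw": the turn about the tool's z in degrees. A call has 1 to 12 rows; each row is the pose to reach, as a shift and turn from the pose commanded when the call began, along the tool's axes at that moment; what a row does not reach only later rows make up. A row lasts 1/8 s, in which the tool goes at most 62.5 mm and 10.7 degrees, less where a joint would pass 70% of its speed; a pose out of reach is approached as far as the arm can. A call with a gripper value outside its range is refused whole. "fingers" is the opening, from -1 (shut) to 1 (fully open), so that 0 is half open, set as the call begins (left out, the last holds). The fingers move at their own pace and stop on an object; "grip_force" is the grip in N (left out, the last holds). Time passes only in rows, so rows that repeat a pose let the fingers close. It gives the time, the measured TCP pose, the force, the opening and the grip force at its end, in the units of the state.
- r.sense(): the state, without advancing time (a new reading comes with each control period).
- r.grab_frame(name): name is "scene" or "top" or "wrist"; returns the picture (400x640x3 uint8, red, green, blue); there is no depth.
- r.get_calibration(name): a dict with "fx", "fy", "cx", "cy" (pixels), "rvec" (rotation vector, rad) and "tvec" (3), from world to camera coordinates, as OpenCV has them. Camera axes: x right, y down, z forward; pixel columns grow to the right and rows downward; lengths in mm; the calibration is good to about 2 mm. A picture is of the moment at which its call begins: read the wrist's pose just before it. get_calibration takes no time and is no camera call; for the wrist camera it gives the pose at the moment of the call.
- r.sign_off(): hands the job in; it is judged then, once.
The state is a dict: "clock": time; "qpos": joint angles; "qvel": joint speeds; "joint_efforts": joint torques, N m; "eef_pos": TCP position; "tcp_rot": TCP orientation; "contact_force": force on the tool from outside, world axes, zero at the start; "wrist_torque": the same for the moment, N m; "opening": opening from 0.0 (shut) to 1.0 (fully open); "grasp_force": force on a finger pad.
Only numpy, scipy, OpenCV 4.12 (cv2) and the standard library are available. Lean on these libraries where they do the work, as an engineer would, in place of code of your own. Each camera call takes 0.05 s, during which the arm holds its last target. There are 200 camera calls.

## Task

Hang the steel weight by its wire loop on the hook of the spring balance: lower it gently so that the spring takes the load, do not let it drop, then let go and wait until it hangs still. Then slide the black cursor on top of the balance along its rail until its index stands right over the tip of the needle, and leave the weight hanging. Do not push the other things about.

Things in the scene. Friction and masses are not known exactly. Their poses are not given: they have to be found in the camera images.
- balance: Grey spring balance fixed to the bench, yaw up to 0.15. Origin: centre of the underside of its 90x220x16 mm base; x away from the robot, y to its hook end, z up. A pillar at y=-70 carries a white scale plate (y -110 to -10, to z=275 mm), a rail and the cursor (top 333 mm). The hook arm, a steel bar 8 mm thick, runs along +y from a pivot at x=-20, y=-70, z=165 mm. Nothing is above the hook.
- hook_seat (a point): Where the loop shall lie: top of the trough at the arm's free +y end, 137 mm from the pivot, 159 mm up when unloaded. Trough bottom flat, 14 mm; beyond it an upturned lip ends 20 mm further out, 20 mm higher than the seat; towards the pivot a ramp rises 10 mm to the bar. Underside 8 mm below the seat. Axes turn with the arm. The tall scale is 127 mm away to -y: keep a wide gripper across the arm.
- hook_arm (a joint): Angle of the sprung hook arm (rad): 0 unloaded and level on its stop, grows as the hook sinks, at most 0.6. Spring 1.4 N m/rad plus 0.04 N m preload; it bobs at about 2 Hz and rests within about 2 s. The weight (mass varies) brings it to 0.2 to 0.4 rad, the hook 30 to 55 mm down. Dropped from the unloaded height it passes 2 rad/s; let go near its balance point it stays well below.
- needle_tip (a point): Tip of the thin dark needle that stands up from the arm's pivot, 97 mm above it, in front of the scale plate. It moves to +y as the hook goes down (20 to 38 mm with the weight on).
- cursor (a joint): Position of the cursor along the rail (m), 0 to 0.064, grows to +y of the balance; it stays where it is left (friction about 1.5 N).
- cursor_grip (a point): Centre of the cursor's ribbed black upright grip, 16 x 16 mm and 38 mm tall (19 mm above and below this point), 314 mm above the bench, 24 mm behind the needle's plane. Axes are the balance's. Take it from above. Under it is the cursor's saddle, 18 mm long in y.
- cursor_index (a point): Lower end of the thin index blade that hangs from the cursor's front, just above the needle's path (268 mm above the bench), at the same y (along the rail) as the grip. Axes are the balance's: the reading is marked when needle tip and index have the same y in the balance's frame.
- weight: Steel weight, 142 mm tall, 0.28 to 0.45 kg, standing on the bench. Origin: centre of its underside, z up. A disc 48 mm wide, 28 mm tall; on it a loop of 6 mm wire in the weight's xz plane, clear opening 46 mm in x and z=28 to 83 mm, open along y. To hang it, the arm's end passes through the loop along the weight's y. From the loop's peak a neck 7 mm thick rises to the grip at z=106 mm.
- bail_top (a point): Underside of the loop's peak, on the weight's axis, 83 mm above its underside: this lies on the hook seat when hung.
- weight_grip (a point): Centre of the weight's grey square grip, 20 x 20 mm, 36 mm tall, sides along the weight's x and y, 124 mm above its underside.
- burette_stand: Part of the room: a tall burette stand (rod about 0.8 m high, white foot) with a magnetic stirrer and a flask on its foot, fixed, in the middle of the bench to the right of the balance, about 0.43 to 0.65 m from the robot. Swing the arm round in front of it or stay left of it; do not reach across it.
- stopper: Bystander: red-brown rubber stopper, 32 mm across, 30 high, standing between the weight and the balance; leave it where it is. Origin: centre of its underside.
- petri_dish: Bystander: glass petri dish, 68 mm across, 13 high, standing left of the balance; leave it where it is. Origin: centre of its underside.
- timer_box: Bystander: white bench timer, 62 x 62 x 16 mm, standing near edge, right of the weight; leave it where it is. Origin: centre of its underside.
- tape: Bystander: roll of label tape, 69 mm across, 19 high, standing left of the balance; leave it where it is. Origin: centre of its underside.
- beaker: Bystander: glass 100 ml beaker, 59 mm across, 64 high, standing right of the weight, in front of the balance; leave it where it is. Origin: centre of its underside.
- drain: Bystander: black rubber bung, 63 mm across, 41 high, standing near edge, left of the weight; leave it where it is. Origin: centre of its underside.
Mind the look-alikes: they are no part of the job. Leave any pink look-alike of the weight alone.

How it is judged (in metres and radians):
On the way, in this order (a step that is already met when the one before it is completed fails the run):
1. the weight hangs from the hook, let go of, and has come to rest (distance between bail_top and hook_seat below 0.018 m and value of joint hook_arm above 0.12 rad and height (world z) of weight above 0.008 m and angle between weight's own z axis and vertical below 0.25 rad and velocity of joint hook_arm between -0.12 and 0.12 rad/s and linear speed of weight below 0.04 m/s and contact force between each of the fingers, the arm and weight below 0.05 N and contact force between each of the fingers, the arm and balance below 0.05 N), for 0.4 s.
2. the cursor's index stands over the needle's tip with the weight hanging (distance between bail_top and hook_seat below 0.018 m and value of joint hook_arm above 0.12 rad and height (world z) of weight above 0.008 m and angle between weight's own z axis and vertical below 0.25 rad and y of needle_tip in the frame of cursor_index between -0.004 and 0.004 m), for 0.2 s.
At the end, for the whole second after the job is handed in: The weight hangs freely and upright from the hook (loop within 18 mm of the hook seat, arm beyond 0.12 rad) and is at rest, and the cursor's index is within 4 mm of the needle's tip along the rail (all of step 2 and velocity of joint hook_arm between -0.12 and 0.12 rad/s and linear speed of weight below 0.04 m/s); the robot touches nothing.
It fails at once if the weight is dropped on the hook or the arm let fly (arm faster than 2 rad/s) (velocity of joint hook_arm above 2 rad/s or velocity of joint hook_arm below -2 rad/s).
It fails at once if a bystander is pushed more than 30 mm or knocked over (distance of any of stopper, petri_dish, timer_box, tape, beaker, drain from where it was at the start of the episode above 0.03 m or angle between any of stopper, petri_dish, timer_box, tape, beaker, drain's own z axis and vertical above 0.5 rad).
It also fails if it takes over 72 s, if anything falls off the work surface, if the arm or the gripper's body presses on something with over 40 N, if the wrist force passes 120 N, or if a joint passes its speed limit or range.

## Working session

There is one attempt and no reset: what is moved stays moved. The work goes in short steps, Python scripts to look and compute and a tool call to move; the robot and the scene stay as the last step left them, time stands still between calls to the robot, and variables do not carry over. Pictures are saved under pics/ and viewed, at most 10 in all, crops included, and the job is handed in when it is done.

Besides the shell and the picture viewer there is one more tool, called after "Call:" as a command line: name --argument value ..., lists and objects as JSON in quotes. carry_out: Moves the arm, as the interface text tells. Its arguments: {"type":"object","properties":{"targets":{"type":"array","items":{"type":"object","properties":{"dp":{"type":"array","items":{"type":"number"}},"yaw":{"type":"number"}}}},"fingers":{"type":"number"},"grip_force":{"type":"number"}},"required":["targets"]}

```bash
mkdir -p pics
cat > h.py <<'E'
import numpy as np, cv2
from rig import r
def cal(n):
    c=r.get_calibration(n); K=np.array([[c['fx'],0,c['cx']],[0,c['fy'],c['cy']],[0,0,1.]])
    R=cv2.Rodrigues(np.array(c['rvec'],float))[0]; return K,R,np.array(c['tvec'],float).reshape(3)
def ray(C,uv):
    K,R,t=C; d=R.T@np.linalg.inv(K)@np.array([*uv,1.]); return -R.T@t,d/np.linalg.norm(d)
def onz(C,uv,z):
    o,d=ray(C,uv); return o+d*(z-o[2])/d[2]
def tri(obs):
    A=np.zeros((3,3));b=np.zeros(3)
    for C,uv in obs:
        o,d=ray(C,uv);P=np.eye(3)-np.outer(d,d);A+=P;b+=P@o
    X=np.linalg.solve(A,b); return X,[np.round(proj(C,X)-uv,1) for C,uv in obs]
def proj(C,X):
    K,R,t=C;p=K@(R@np.array(X,float)+t);return p[:2]/p[2]
def snap(n,f,crop=None,s=1):
    im=r.grab_frame(n)
    np.save('pics/'+f+'.npy',im)
    if crop: x0,y0,x1,y1=crop; im=im[y0:y1,x0:x1]
    cv2.imwrite('pics/'+f+'.png',cv2.resize(im[:,:,::-1],None,fx=s,fy=s,interpolation=cv2.INTER_CUBIC));
E
python3 - <<'E'
from h import *
a=r.grab_frame('scene');b=r.grab_frame('top')
np.save('pics/s.npy',a);np.save('pics/t.npy',b)
cv2.imwrite('pics/s.png',cv2.resize(a[:,:,::-1],(800,500),interpolation=cv2.INTER_CUBIC));cv2.imwrite('pics/t.png',cv2.resize(b[:,:,::-1],(800,500),interpolation=cv2.INTER_CUBIC))
s=r.sense();print(s,r.tip_reach)
for n in('scene','top','wrist'):
  C=cal(n);print(n,C[0][0,0],-C[1].T@C[2],C[1][2])
E
```

```text
{'clock': 0.1, 'qpos': array([-1.20941810e+00,  3.53592213e-01,  1.63406148e+00,  5.04261557e-05,
        1.15520353e+00, -2.36970593e-03]), 'qvel': array([ 0.00054385, -0.00185084, -0.00194754, -0.00010724, -0.0005719 ,
        0.00167838]), 'joint_efforts': array([-1.38100018e-03, -6.06362844e+01, -3.42820108e+01, -1.54194277e-04,
        4.05205952e-03, -1.85373773e-05]), 'eef_pos': array([ 222.24564038, -583.70076986,  238.6276939 ]), 'tcp_rot': array([-3.14032820e+00, -4.91044831e-05,  3.63727512e-01]), 'contact_force': array([-0.70330848,  1.06916659, -1.08271711]), 'wrist_torque': array([ 0.04228309, -0.01161416,  0.03741136]), 'grasp_force': 0.0, 'opening': 0.9999573637328821} 8.0
scene 422.71078541054806 [-48.96185956 683.90610944 956.32902186] [ 0.53193379 -0.45883603 -0.71169933]
top 498.0019959006998 [ 366.8639171   196.12861657 1559.10359072] [ 8.67692452e-02  2.69209583e-04 -9.96228400e-01]
wrist 348.7344916459273 [ 299.25368449 -554.62173852  372.37599355] [-0.30266153 -0.11436345 -0.94621192]
```

View pics/s.png

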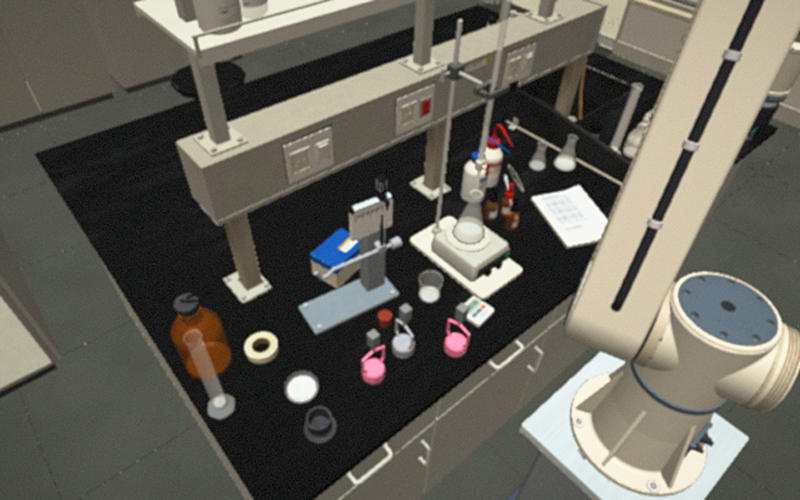

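View pics/t.png

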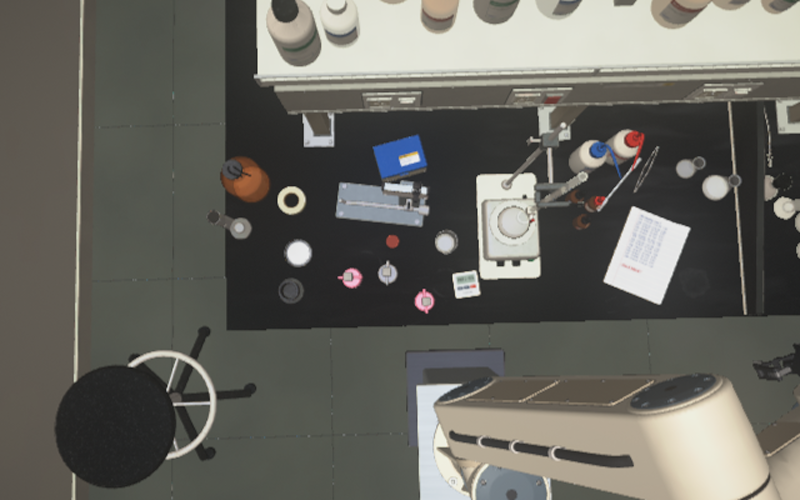

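The scene view shows three weight candidates, in 800-px coordinates: pink at (373,370), grey steel at (403,345) and pink at (456,345). The grey one fits the description. The balance base is at about (350,305). I'll confirm with an enlarged crop.

Run:
```python
import numpy as np,cv2
a=np.load('pics/s.npy');b=np.load('pics/t.npy')
A=cv2.resize(a[130:315,225:400],(700,740)[:2],interpolation=cv2.INTER_CUBIC)
A=cv2.resize(a[130:290,230:370],None,fx=3.75,fy=3.75,interpolation=cv2.INTER_CUBIC) #525x600
B=cv2.resize(b[135:255,260:366],None,fx=2.5,fy=2.5,interpolation=cv2.INTER_CUBIC)
M=np.zeros((600,800,3),np.uint8);M[:,:525]=A;M[:B.shape[0],530:530+B.shape[1]]=B
cv2.imwrite('pics/m.png',M[:,:,::-1])
```

```text
(no output)
```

View pics/m.png

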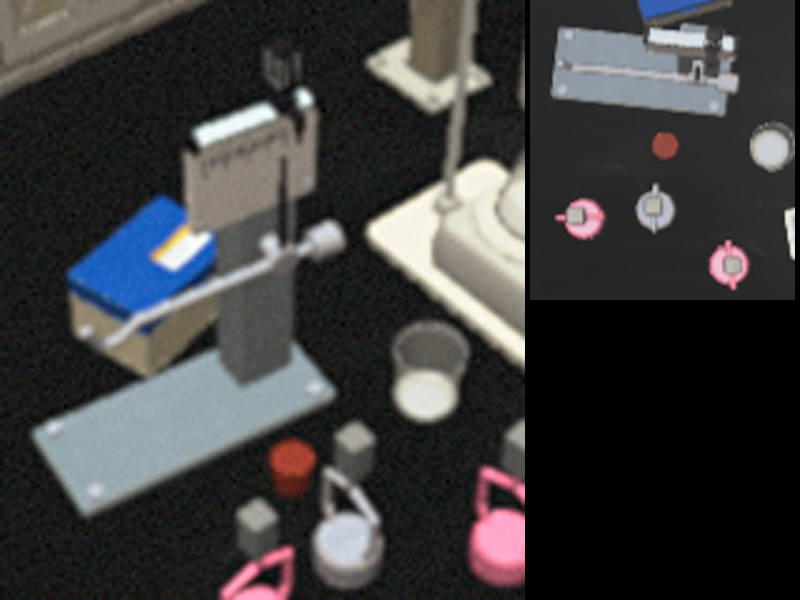

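The crop confirms the grey steel weight in the middle: its grip top is at scene crop (355,432) and top crop (653,203), and its loop runs along world x. The hook trough is at scene crop (108,342), with the lip at (83,330).

Run:
```python
from h import *
S=cal('scene');T=cal('top')
s=lambda u,v:(230+u/3.75,130+v/3.75)
t=lambda u,v:(260+(u-530)/2.5,135+v/2.5)
for n,a,b in [('griptop',(355,432),(653,203)),('lip',(83,330),(564,65)),('trough',(110,342),(577,69)),('knob',(328,239),(728,83)),('cursor top',(280,50),(714,32)),('stopper top',(293,450),(665,145))]:
  print(n,*tri([(S,s(*a)),(T,t(*b))]))
print('disc top',onz(S,s(347,535),28),onz(T,t(655,211),28))
for p in [(35,435),(90,515),(335,395)]: print('base s',onz(S,s(*p),16))
for p in [(558,28),(725,115),(552,98)]: print('base t',onz(T,t(*p),16))
print('loop dir top',onz(T,t(655,185),60),onz(T,t(655,228),60))
print('beaker',onz(S,s(430,345),64),onz(T,t(773,146),64)); print('pinks',onz(T,t(577,216),142),onz(T,t(733,265),142))
```

```text
griptop [426.65835105 221.69218526 142.23484303] [array([-0.4, -0.1]), array([0.3, 0.3])]
lip [585.82631347 320.29999485 174.06955029] [array([1.3, 0.2]), array([-0.9, -0.7])]
trough [582.183796   305.36995973 155.32283251] [array([0.3, 0. ]), array([-0.2, -0.2])]
knob [558.4734405  133.06319212 166.25169898] [array([-0.5, -0.1]), array([0.3, 0.3])]
cursor top [588.81523312 153.21119685 326.40171205] [array([-0.2, -0. ]), array([0.1, 0.1])]
stopper top [502.79730274 207.97824647  37.64899833] [array([0.1, 0. ]), array([-0.1, -0.1])]
disc top [425.73516051 222.43532503  28.        ] [422.41590152 222.30878926  28.        ]
base s [650.512469  338.9750165  16.       ]
base s [563.08175108 349.11807824  16.        ]
base s [536.99969837 136.91064314  16.        ]
base t [655.54798626 338.3580666   16.        ]
base t [540.08038144 132.21867365  16.        ]
base t [567.28202976 347.50486012  16.        ]
loop dir top [452.56779914 220.96405882  60.        ] [400.84224643 222.28155089  60.        ]
beaker [499.08620163  76.20129336  64.        ] [495.55113097  77.52009222  64.        ]
pinks [414.98490578 309.18667825 142.        ] [354.77628234 133.56414391 142.        ]
```

```bash
cat >> h.py <<'E'
from scipy.spatial.transform import Rotation as Ro
def go(*wps):
    s=r.sense();p=s['eef_pos'];R=Ro.from_euler('xyz',s['tcp_rot']).as_matrix()
    print('at',s['eef_pos'].round(1),s['tcp_rot'].round(3),'F',s['contact_force'].round(1),'t',s['clock'],'open',round(s['opening'],3),round(s['grasp_force'],1))
    for x,y,z,w in wps:
        d=R.T@(np.array([x,y,z])-p); dy=np.rad2deg(s['tcp_rot'][2]-w); print(d.round(1),round((dy+180)%360-180,1))
E
python3 -c "
from h import *
go((340,-120,260,1.1),(400,215,260,1.546))"
```

```text
at [ 222.2 -583.7  238.6] [-3.14  -0.     0.364] F [-0.7  1.1 -1.1] t 0.1 open 1.0 0.0
[ 275.  -391.5  -20.9] -42.2
[ 450.3 -683.2  -20.5] -67.7
```

Call:
carry_out --targets '[{"dp":[450,-683,-20],"yaw":-67.7},{"dp":[450,-683,-20],"yaw":-67.7},{"dp":[450,-683,-20],"yaw":-67.7},{"dp":[450,-683,-20],"yaw":-67.7},{"dp":[450,-683,-20],"yaw":-67.7},{"dp":[450,-683,-20],"yaw":-67.7},{"dp":[450,-683,-20],"yaw":-67.7},{"dp":[450,-683,-20],"yaw":-67.7},{"dp":[450,-683,-20],"yaw":-67.7},{"dp":[450,-683,-20],"yaw":-67.7},{"dp":[450,-683,-20],"yaw":-67.7},{"dp":[450,-683,-20],"yaw":-67.7}]' --fingers 1

```text
clock: 1.6
eef_pos: [385.1, 150.0, 257.8]
tcp_rot: [3.141, -0.0, 1.546]
contact_force: [0.5, -1.8, 1.1]
opening: 1.002
grasp_force: 0.0
```

```bash
python3 -c "
from h import *
go((400,215,260,1.546))"
```

```text
at [385.1 150.  257.8] [ 3.141 -0.     1.546] F [ 0.5 -1.8  1.1] t 1.6 open 1.002 0.0
[65.3 13.3 -2.2] 0.0
```

Call:
carry_out --targets '[{"dp":[65,13,-2]},{"dp":[65,13,-2]},{"dp":[65,13,-2]},{"dp":[65,13,-2]}]'

```text
schema error: expected keys dp, yaw
```

```bash
python3 -c "
from h import *
go((426,222,124-11,1.546))
C=cal('wrist');print(-C[1].T@C[2],proj(C,(426,222,142)))
snap('wrist','w1',None,1.25)
import pickle;pickle.dump(C,open('w1.pkl','wb'))"
```

```text
at [385.1 150.  257.8] [ 3.141 -0.     1.546] F [ 0.5 -1.8  1.1] t 1.6 open 1.002 0.0
[ 72.9  39.1 144.8] 0.0
[386.08862279 232.94161123 391.51447854] [380.60481948  89.13627247]
```

View pics/w1.png

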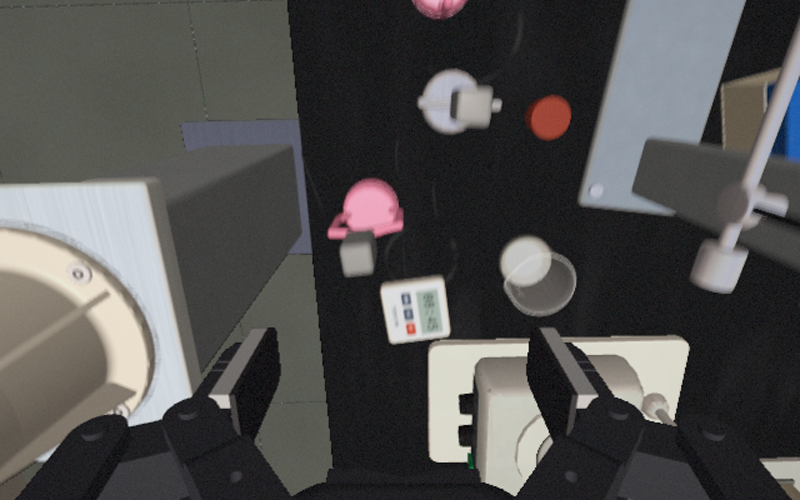

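The wrist view shows the grey weight's grip at about (480,105) of 800, a pink one at (358,250) and the stopper at (549,117). I'll move directly above the grey one and check from there.

Call:
carry_out --targets '[{"dp":[74,41,40],"yaw":0},{"dp":[74,41,68],"yaw":0},{"dp":[74,41,68],"yaw":0},{"dp":[74,41,68],"yaw":0},{"dp":[74,41,68],"yaw":0}]'

```text
clock: 2.28
eef_pos: [428.3, 220.2, 190.8]
tcp_rot: [3.14, -0.001, 1.545]
contact_force: [-0.6, -0.2, -0.5]
opening: 0.999
grasp_force: 0.0
```

```bash
python3 -c "
from h import *
go((426,222,124-11,1.546))
C=cal('wrist');q=proj(C,(426,222,142));print(-C[1].T@C[2],q)
x=max(0,int(q[0])-110);y=max(0,min(int(q[1])-80,240));print(x,y)
snap('wrist','w2',(x,y,x+220,y+160),3.5)
import pickle;pickle.dump(C,open('w2.pkl','wb'))"
```

```text
at [428.3 220.2 190.8] [ 3.140e+00 -1.000e-03  1.545e+00] F [-0.6 -0.2 -0.5] t 2.275 open 0.999 0.0
[ 1.6 -2.4 77.8] -0.1
[429.32677759 303.03781685 324.64583527] [319.8199132  224.31409289]
209 144
```

View pics/w2.png

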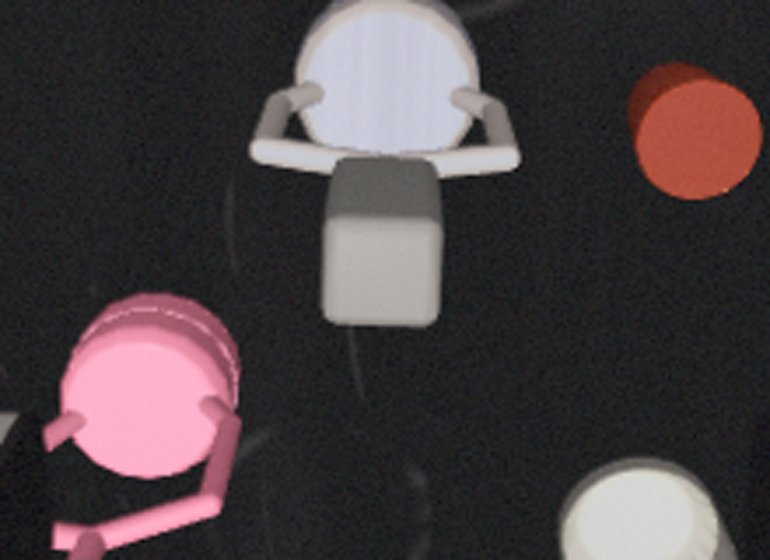

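The crop shows the grip top centred at about (382,270), square to the tool, with the loop's shoulders at (255,150) and (518,157). It is the grey steel weight.

```bash
python3 -c "
from h import *
import pickle
S=cal('scene');T=cal('top');W=pickle.load(open('w2.pkl','rb'))
s=lambda u,v:(230+u/3.75,130+v/3.75)
t=lambda u,v:(260+(u-530)/2.5,135+v/2.5)
w=lambda u,v:(209+u/3.5,144+v/3.5)
print(onz(W,w(382,270),142),onz(W,w(388,77),28),onz(W,w(255,150),75),onz(W,w(518,157),75))
print(tri([(S,s(355,432)),(T,t(653,203)),(W,w(382,270)),(W,w(382,270))]))
go((427,223.5,113,1.545))"
```

```text
[425.10424402 223.99224483 142.        ] [425.59853571 227.0339499   28.        ] [397.16441423 223.73835809  75.        ] [453.63640917 220.58843627  75.        ]
(array([425.80374185, 222.81860648, 141.95324898]), [array([-0.5,  0.4]), array([-0.1,  0.6]), array([1.3, 1.8]), array([1.3, 1.8])])
at [428.4 220.3 190.9] [ 3.140e+00 -1.000e-03  1.545e+00] F [-0.2 -0.4 -1.1] t 2.325 open 1.004 0.0
[ 3.1 -1.6 77.9] -0.0
```

Call:
carry_out --targets '[{"dp":[3,-3,30],"yaw":1},{"dp":[3,-3,60],"yaw":1},{"dp":[3,-3,74],"yaw":1},{"dp":[3,-3,74],"yaw":1},{"dp":[3,-3,74],"yaw":1}]'

```text
clock: 2.95
eef_pos: [425.8, 224.0, 116.7]
tcp_rot: [3.14, -0.001, 1.528]
contact_force: [-0.5, 0.1, -0.0]
opening: 0.997
grasp_force: 0.0
```

Call:
carry_out --targets '[{"dp":[0,0,0],"yaw":0},{"dp":[0,0,0],"yaw":0},{"dp":[0,0,0],"yaw":0},{"dp":[0,0,0],"yaw":0},{"dp":[0,0,0],"yaw":0},{"dp":[0,0,0],"yaw":0},{"dp":[0,0,0],"yaw":0},{"dp":[0,0,0],"yaw":0}]' --fingers -1 --grip_force 40

```text
clock: 3.95
eef_pos: [425.4, 224.0, 115.8]
tcp_rot: [3.141, -0.0, 1.528]
contact_force: [1.9, -0.9, 5.1]
opening: 0.228
grasp_force: 40.7
```

Call:
carry_out --targets '[{"dp":[0,0,-20],"yaw":0},{"dp":[0,0,-60],"yaw":0},{"dp":[0,0,-110],"yaw":0},{"dp":[0,0,-150],"yaw":0},{"dp":[0,0,-150],"yaw":0},{"dp":[0,0,-150],"yaw":0},{"dp":[0,0,-150],"yaw":0},{"dp":[0,0,-150],"yaw":0}]'

```text
clock: 4.95
eef_pos: [424.4, 223.5, 264.3]
tcp_rot: [-3.139, 0.001, 1.528]
contact_force: [0.2, -0.0, -3.4]
opening: 0.229
grasp_force: 39.9
```

```bash
python3 -c "
from h import *
go((480,370,264,1.448),(593,372,226,1.448))"
```

```text
at [424.4 223.5 264.3] [-3.139e+00  1.000e-03  1.528e+00] F [ 0.2 -0.  -3.4] t 4.95 open 0.229 39.9
[148.7  49.2   0. ] 4.6
[155.6 162.1  37.8] 4.6
```

Call:
carry_out --targets '[{"dp":[40,13,0],"yaw":2},{"dp":[85,28,0],"yaw":4.6},{"dp":[130,44,0],"yaw":4.6},{"dp":[149,60,0],"yaw":4.6},{"dp":[155,100,0],"yaw":4.6},{"dp":[155,140,10],"yaw":4.6},{"dp":[155.5,162,38],"yaw":4.6},{"dp":[155.5,162,38],"yaw":4.6},{"dp":[155.5,162,38],"yaw":4.6},{"dp":[155.5,162,38],"yaw":4.6}]'

```text
clock: 6.2
eef_pos: [593.2, 372.7, 228.7]
tcp_rot: [3.141, -0.001, 1.448]
contact_force: [-0.6, 0.4, -3.5]
opening: 0.226
grasp_force: 40.6
```

```bash
python3 -c "
from h import *
import pickle
go((585,305,226,1.448))
C=cal('wrist');pickle.dump(C,open('w3.pkl','wb'))
a=r.grab_frame('wrist');b=r.grab_frame('scene')
np.save('pics/w3.npy',a);np.save('pics/s3.npy',b)
S=cal('scene');p=[proj(S,(589,320,170)),proj(C,(585,305,159)),proj(C,(597,236,16))];print(p)
x,y=(p[0]-[65,70]).astype(int);print(x,y)
B=cv2.resize(b[y:y+120,x:x+120],(400,400),interpolation=cv2.INTER_CUBIC)
A=cv2.resize(a[60:360,170:470],(400,400),interpolation=cv2.INTER_CUBIC)
cv2.imwrite('pics/m3.png',np.hstack([B,A])[:,:,::-1])"
```

```text
at [593.2 372.7 228.7] [ 3.141e+00 -1.000e-03  1.448e+00] F [-0.6  0.4 -3.5] t 6.2 open 0.226 40.6
[-68.2   0.1   2.6] 0.0
[array([252.91385673, 218.47732856]), array([323.84548324, 304.55000429]), array([340.99856404, 275.74255157])]
187 148
```

View pics/m3.png

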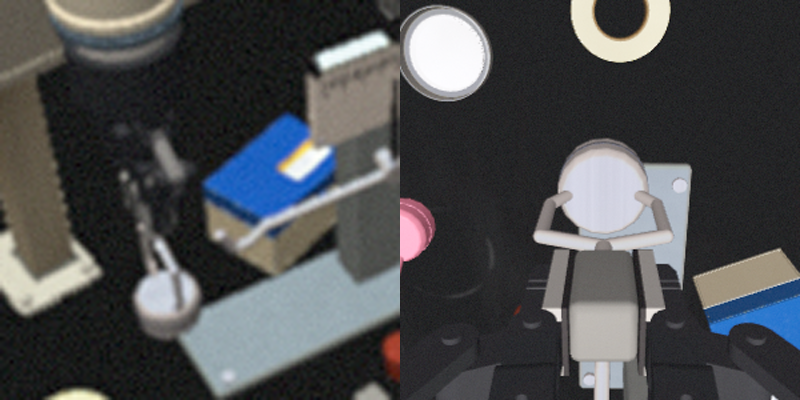

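The left panel shows the loop held beyond the lip, which is at (222,237). The right panel shows the loop centred on the arm: the arm is at column 601 and the loop centre at 603. I'll slide in over the seat.

Call:
carry_out --targets '[{"dp":[-12,0,2.5],"yaw":0},{"dp":[-24,0,2.5],"yaw":0},{"dp":[-36,0,2.5],"yaw":0},{"dp":[-48,0,2.5],"yaw":0},{"dp":[-60,0,2.5],"yaw":0},{"dp":[-68,0,2.5],"yaw":0},{"dp":[-68,0,2.5],"yaw":0},{"dp":[-68,0,2.5],"yaw":0}]'

```text
clock: 7.3
eef_pos: [585.3, 305.0, 225.2]
tcp_rot: [3.141, -0.0, 1.448]
contact_force: [0.4, 0.4, -3.1]
opening: 0.229
grasp_force: 40.6
```

```bash
python3 -c "
from h import *
import pickle
go((585,305,226,1.448))
C=cal('wrist');pickle.dump(C,open('w4.pkl','wb'))
a=r.grab_frame('wrist');b=r.grab_frame('scene')
np.save('pics/w4.npy',a);np.save('pics/s4.npy',b)
S=cal('scene');p=proj(S,(585,305,175));print(p,proj(C,(585,305,159)))
x,y=(p-[35,40]).astype(int);print(x,y)
B=cv2.resize(b[y:y+75,x:x+75],(450,450),interpolation=cv2.INTER_CUBIC)
A=cv2.resize(a[60:360,200:433],(350,450),interpolation=cv2.INTER_CUBIC)
cv2.imwrite('pics/m4.png',np.hstack([B,A])[:,:,::-1])
for q in [(585,305,159),(587.5,325,179),(585,305,193)]: print((proj(S,q)-[x,y])*6)
"
```

```text
at [585.3 305.  225.2] [ 3.141 -0.     1.448] F [ 0.4  0.4 -3.1] t 7.3 open 0.229 40.6
[-0.  -0.3 -0.8] -0.0
[258.58049553 215.28118119] [323.21987699 215.34148208]
223 175
[216.12292657 267.40068993]
[169.87543376 253.84172086]
[210.44486361 212.09537385]
```

View pics/m4.png

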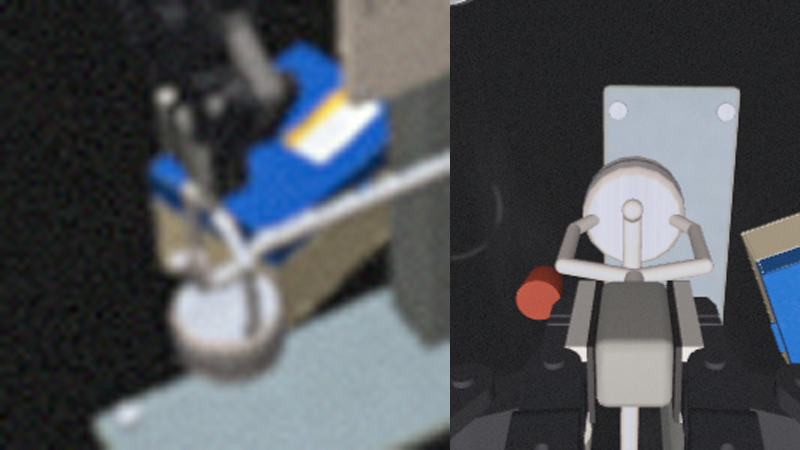

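The arm's end passes through the loop. The lip's ball end is at (632,210) in the wrist panel and (178,258) in the scene panel. I'll triangulate it against the loop.

```bash
python3 -c "
from h import *
import pickle
C=pickle.load(open('w4.pkl','rb'));S=cal('scene')
w=(200+182/1.5,60+210/1.5);s=(223+178/6,175+258/6)
print(tri([(C,w),(S,s)]),onz(C,w,176), proj(C,(587.5,325,176)),w)
# loop peak & grip top in wrist
print(onz(C,(200+182/1.5,60+272/1.5),196-3), onz(C,(200+184/1.5,60+371/1.5),225.2+26))"
```

```text
(array([585.97127398, 321.79504157, 175.96586243]), [array([-0. , -0.9]), array([ 0.2, -0.1])]) [585.91202022 321.3038951  176.        ] [323.34287964 193.44992823] (321.3333333333333, 200.0)
[583.82640712 304.40301382 193.        ] [584.74389146 306.69131899 251.2       ]
```

Call:
carry_out --targets '[{"dp":[-1,0,10],"yaw":0},{"dp":[-1,0,20],"yaw":0},{"dp":[-1,0,27],"yaw":0},{"dp":[-1,0,33],"yaw":0},{"dp":[-1.5,0,38],"yaw":0},{"dp":[-2,0,43],"yaw":0},{"dp":[-2.5,0,48],"yaw":0},{"dp":[-3.5,0,53],"yaw":0},{"dp":[-4.5,0,58],"yaw":0},{"dp":[-5.5,0,63],"yaw":0},{"dp":[-6,0,65],"yaw":0},{"dp":[-6,0,65],"yaw":0}]'

```text
clock: 8.9
eef_pos: [584.6, 298.7, 160.1]
tcp_rot: [3.142, 0.0, 1.448]
contact_force: [-1.6, -1.3, -0.3]
opening: 0.228
grasp_force: 41.0
```

```bash
python3 -c "
from h import *
go((584,304,152,1.448))
print(r.sense()['contact_force'])
r.grab_frame('scene');print(r.sense()['contact_force'])
b=r.grab_frame('scene');print(r.sense()['contact_force'])
S=cal('scene');p=proj(S,(580,260,180));x,y=(p-[70,75]).astype(int);print(x,y)
cv2.imwrite('pics/s5.png',cv2.resize(b[y:y+130,x:x+130,::-1],(585,585),interpolation=cv2.INTER_CUBIC))"
```

```text
at [584.6 298.7 160.1] [3.142 0.    1.448] F [-1.6 -1.3 -0.3] t 8.9 open 0.228 41.0
[ 5.2 -1.2  8.1] -0.0
[-1.5825649  -1.27238281 -0.30224127]
[-0.94851858 -0.48182244 -0.55546892]
[-1.24214962 -0.53407195 -0.17324632]
204 131
```

View pics/s5.png

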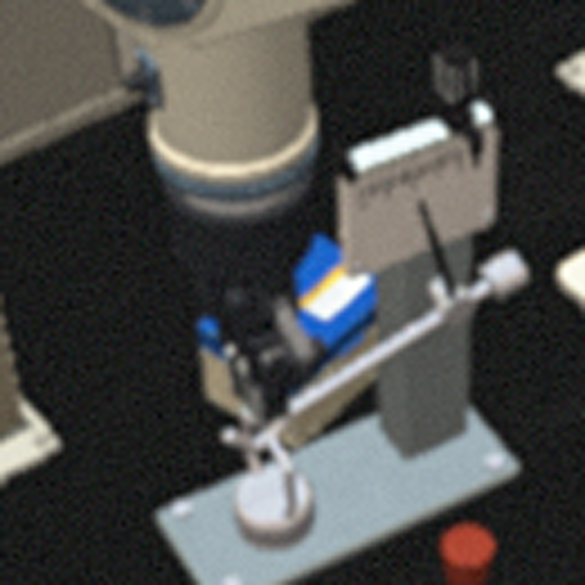

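The needle has swung and the force is down to about -0.35 N, so the spring carries nearly all the load. I'll lower 4 mm more, then release.

Call:
carry_out --targets '[{"dp":[-0.5,0,2],"yaw":0},{"dp":[-1,0,4],"yaw":0},{"dp":[-1,0,4],"yaw":0},{"dp":[-1,0,4],"yaw":0},{"dp":[-1,0,4],"yaw":0}]'

```text
clock: 9.62
eef_pos: [584.4, 297.8, 156.2]
tcp_rot: [3.141, -0.0, 1.448]
contact_force: [-1.0, -0.5, 0.0]
opening: 0.229
grasp_force: 41.1
```

Call:
carry_out --targets '[{"dp":[0,0,0],"yaw":0},{"dp":[0,0,0],"yaw":0},{"dp":[0,0,0],"yaw":0},{"dp":[0,0,0],"yaw":0},{"dp":[0,0,0],"yaw":0},{"dp":[0,0,0],"yaw":0},{"dp":[0,0,0],"yaw":0},{"dp":[0,0,0],"yaw":0}]' --fingers 0.3

```text
clock: 10.62
eef_pos: [584.4, 297.8, 156.1]
tcp_rot: [-3.142, 0.0, 1.448]
contact_force: [-0.3, -1.1, -0.2]
opening: 0.652
grasp_force: 0.0
```

Call:
carry_out --targets '[{"dp":[0,0,-20],"yaw":0},{"dp":[0,0,-50],"yaw":0},{"dp":[0,0,-90],"yaw":0},{"dp":[0,0,-140],"yaw":0},{"dp":[0,0,-190],"yaw":0},{"dp":[0,0,-220],"yaw":0},{"dp":[0,0,-220],"yaw":0},{"dp":[0,0,-220],"yaw":0},{"dp":[0,0,-220],"yaw":0},{"dp":[0,0,-220],"yaw":0},{"dp":[0,0,-220],"yaw":0},{"dp":[0,0,-220],"yaw":0}]'

```text
clock: 12.12
eef_pos: [584.3, 297.8, 375.8]
tcp_rot: [-3.141, 0.0, 1.448]
contact_force: [0.1, -0.1, -0.5]
opening: 0.652
grasp_force: 0.0
```

Call:
carry_out --targets '[{"dp":[0,0,0],"yaw":0},{"dp":[0,0,0],"yaw":0},{"dp":[0,0,0],"yaw":0},{"dp":[0,0,0],"yaw":0},{"dp":[0,0,0],"yaw":0},{"dp":[0,0,0],"yaw":0},{"dp":[0,0,0],"yaw":0},{"dp":[0,0,0],"yaw":0},{"dp":[0,0,0],"yaw":0},{"dp":[0,0,0],"yaw":0},{"dp":[0,0,0],"yaw":0},{"dp":[0,0,0],"yaw":0}]'

```text
clock: 13.62
eef_pos: [584.4, 297.8, 376.1]
tcp_rot: [-3.142, 0.0, 1.448]
contact_force: [0.3, 0.3, 0.1]
opening: 0.651
grasp_force: 0.0
```

```bash
python3 -c "
from h import *
import pickle
C=cal('wrist');T=cal('top');S=cal('scene');pickle.dump(C,open('w6.pkl','wb'))
yb=np.array([.123,.992,0]);xb=np.array([.992,-.123,0]);O=np.array([596.4,235.9,0])
P=lambda x,y,z:O+x*xb+y*yb+[0,0,z]
g=P(4,-83,314);print(g,[proj(c,P(4,-83,333)) for c in(C,T,S)])
a,t,b=[r.grab_frame(n) for n in('wrist','top','scene')]
np.save('pics/w6.npy',a);np.save('pics/t6.npy',t);np.save('pics/s6.npy',b)
p=proj(S,P(-20,-60,250)).astype(int);q=proj(T,P(0,-40,300)).astype(int);print(p,q)
A=cv2.resize(b[p[1]-40:p[1]+80,p[0]-60:p[0]+40],(500,600),interpolation=cv2.INTER_CUBIC)
B=cv2.resize(t[q[1]-30:q[1]+30,q[0]-30:q[0]+30],(300,300),interpolation=cv2.INTER_CUBIC)
D=cv2.resize(a,(300,188));M=np.zeros((600,800,3),np.uint8);M[:,:500]=A;M[:300,500:]=B;M[300:488,500:]=D
cv2.imwrite('pics/m6.png',M[:,:,::-1]);go((590,290,450,1.448))"
```

```text
[590.159 153.072 314.   ] [array([357.9726264 , 419.87801233]), array([333.85791856, 146.9232449 ]), array([304.18383636, 140.83597486])]
[301 175] [316 149]
at [584.3 297.8 376.1] [-3.142  0.     1.448] F [-0.4 -0.1 -0.5] t 13.775 open 0.648 0.0
[ -7.    6.6 -73.9] -0.0
```

View pics/m6.png

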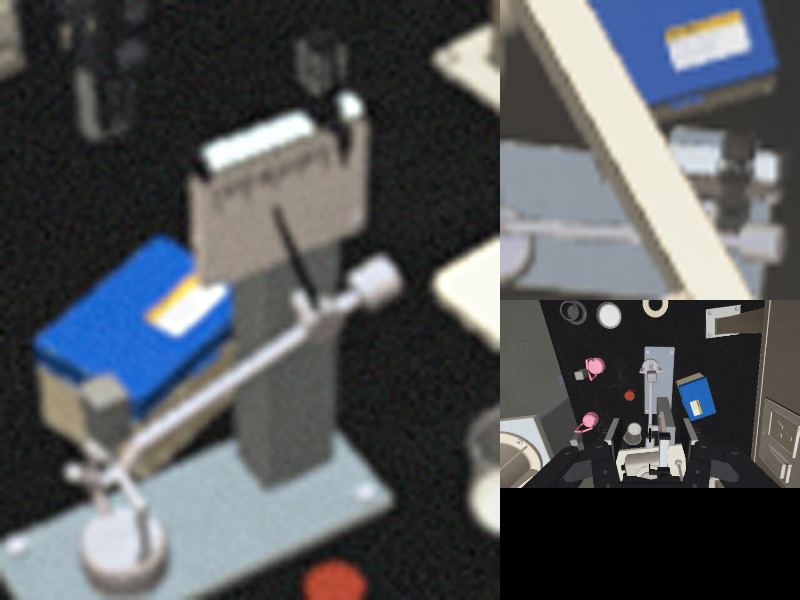

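The weight hangs on the hook. In the scene panel the needle tip is at (277,207) and the index's lower end at (345,160), with the cursor grip at (320,62).

```bash
cat >> h.py <<'E'
yb=np.array([.123,.992,0]);xb=np.array([.992,-.123,0]);O=np.array([596.4,235.9,0])
P=lambda x,y,z:O+x*xb+y*yb+np.array([0,0,z])
def onxb(C,uv,x):
    o,d=ray(C,uv);k=(x-(o-O)@xb)/(d@xb);q=o+k*d-O;return q@xb,q@yb,q[2]
E
python3 -c "
from h import *
import pickle
S=cal('scene');T=cal('top')
s=lambda u,v:(241+u/5,135+v/5);t=lambda u,v:(286+(u-500)/5,119+v/5)
print('needle',onxb(S,s(277,207),-20),'idx',onxb(S,s(345,160),-20),'grip centre',onxb(S,s(320,62),4))
print('pivot',onxb(S,s(318,300),-20))
print('plate top',onxb(S,s(203,160),-10),onxb(S,s(365,110),-10))
d=tri([(S,s(320,40)),(T,t(738,143))]);print(d,(d[0]-O)@xb,(d[0]-O)@yb)
for th in(.24,.27,.3,.33):print(th,-70+97*np.sin(th),165+97*np.cos(th))
go((*P(4,-83,345)[:2],400,1.448-np.pi/2))"
```

```text
needle (np.float64(-20.00000000000005), np.float64(-45.360281501529535), np.float64(253.37917504779523)) idx (np.float64(-20.000000000000135), np.float64(-85.5398322243683), np.float64(266.03830830144864)) grip centre (np.float64(4.000000000000033), np.float64(-85.4829865423566), np.float64(311.9640529182552))
pivot (np.float64(-19.999999999999808), np.float64(-70.26284597314289), np.float64(175.87509309209827))
plate top (np.float64(-9.999999999999964), np.float64(-9.947691450508714), np.float64(292.71937211141915)) (np.float64(-10.000000000000147), np.float64(-103.64051532023939), np.float64(283.55129006916366))
(array([588.77943619, 152.86217949, 327.35743427]), [array([-0.4, -0.1]), array([0.3, 0.3])]) 2.6540526264062176 -83.31084728980211
0.24 -46.94284523656795 259.2197835606469
0.27 -44.127050641183374 258.4857769474914
0.3 -41.33453995385007 257.6676394451838
0.33 -38.567826245697766 256.76610732225356
at [584.3 297.8 376.1] [-3.142  0.     1.448] F [-0.4 -0.1 -0.5] t 13.775 open 0.648 0.0
[-142.9   23.5  -23.9] 90.0
```

```bash
python3 -c "
from h import *
p=P(3.5,-84.5,0);go((*p[:2],385,1.448),(*p[:2],314,1.448))"
```

```text
at [584.3 297.8 376.1] [-3.142  0.     1.448] F [-0.4 -0.1 -0.5] t 13.775 open 0.648 0.0
[-144.4   23.    -8.9] -0.0
[-144.4   23.1   62.1] -0.0
```

Call:
carry_out --targets '[{"dp":[-40,6,-9],"yaw":0},{"dp":[-90,14,-9],"yaw":0},{"dp":[-130,21,-9],"yaw":0},{"dp":[-144.5,23,-9],"yaw":0},{"dp":[-144.5,23,-9],"yaw":0},{"dp":[-144.5,23,-9],"yaw":0},{"dp":[-144.5,23,-9],"yaw":0}]'

```text
clock: 14.65
eef_pos: [589.4, 152.7, 385.0]
tcp_rot: [-3.141, -0.0, 1.449]
contact_force: [0.7, 0.3, -0.7]
opening: 0.65
grasp_force: 0.0
```

```bash
python3 -c "
from h import *
import pickle
C=cal('wrist');a=r.grab_frame('wrist');pickle.dump(C,open('w7.pkl','wb'));np.save('pics/w7.npy',a)
p=P(3.5,-84.5,0);go((*p[:2],314,1.448))
q=proj(C,P(4,-84.5,333));n=proj(C,P(-20,-45,258));i=proj(C,P(-20,-84.5,268));print(q,n,i)
x,y=int(q[0]-90),int(min(q[1]-70,400-140));print(x,y)
cv2.imwrite('pics/w7.png',cv2.resize(a[y:y+140,x:x+180,::-1],(720,560),interpolation=cv2.INTER_CUBIC))"
```

```text
at [589.4 152.6 384.9] [-3.141 -0.     1.449] F [-0.2  0.6 -0.3] t 14.7 open 0.653 0.0
[-1.   0.2 70.9] 0.0
[325.16294383 226.33341235] [292.5119883  136.61144888] [292.85991337 190.87331221]
235 156
```

View pics/w7.png

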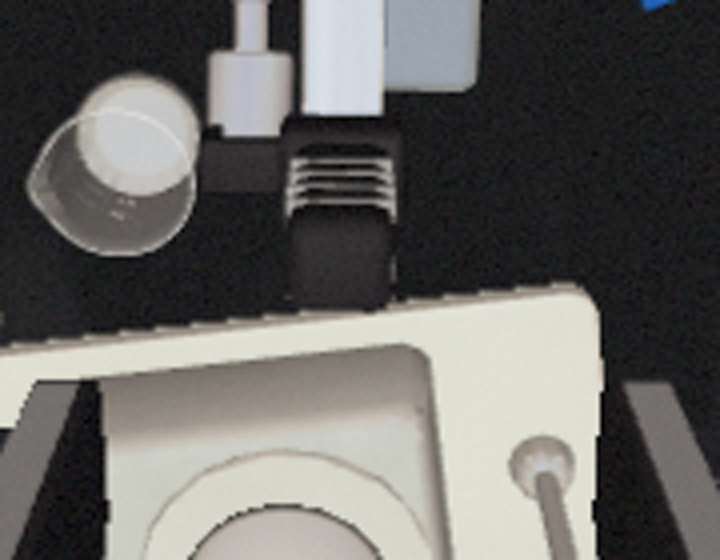

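The cursor grip's top face is centred at crop (342,258), between the fingers. That was the last of my ten pictures, so the rest goes by image code.

```bash
python3 -c "
from h import *
import pickle
C=pickle.load(open('w7.pkl','rb'))
g=onz(C,(235+342/4,156+258/4),333);print(g,(g-O)@xb,(g-O)@yb)
go((g[0],g[1],314,1.449))"
```

```text
[587.74004437 155.57299591 333.        ] 1.2895455179826136 -80.74956259659274
at [589.4 152.6 384.9] [-3.141 -0.     1.449] F [-0.2  0.6 -0.3] t 14.7 open 0.653 0.0
[ 2.7 -2.  70.9] -0.0
```

Call:
carry_out --targets '[{"dp":[1.5,-1.5,20],"yaw":0},{"dp":[1.5,-1.5,40],"yaw":0},{"dp":[1.5,-1.5,55],"yaw":0},{"dp":[1.5,-1.5,68],"yaw":0},{"dp":[1.5,-1.5,70],"yaw":0},{"dp":[1.5,-1.5,70],"yaw":0},{"dp":[1.5,-1.5,70],"yaw":0}]'

```text
clock: 15.58
eef_pos: [588.5, 153.3, 315.8]
tcp_rot: [3.14, -0.0, 1.448]
contact_force: [-0.1, 0.1, 0.3]
opening: 0.649
grasp_force: 0.0
```

Call:
carry_out --targets '[{"dp":[0,0,0],"yaw":0},{"dp":[0,0,0],"yaw":0},{"dp":[0,0,0],"yaw":0},{"dp":[0,0,0],"yaw":0},{"dp":[0,0,0],"yaw":0},{"dp":[0,0,0],"yaw":0},{"dp":[0,0,0],"yaw":0}]' --fingers -1 --grip_force 25

```text
clock: 16.45
eef_pos: [587.9, 153.3, 315.5]
tcp_rot: [-3.141, -0.0, 1.448]
contact_force: [-3.3, 0.4, 5.2]
opening: 0.177
grasp_force: 28.5
```

Call:
carry_out --targets '[{"dp":[5,0,0],"yaw":0},{"dp":[11,0,0],"yaw":0},{"dp":[17,0,0],"yaw":0},{"dp":[23,0,0],"yaw":0},{"dp":[29,0,0],"yaw":0},{"dp":[35,0,0],"yaw":0},{"dp":[40,0,0],"yaw":0},{"dp":[40,0,0],"yaw":0},{"dp":[40,0,0],"yaw":0},{"dp":[40,0,0],"yaw":0}]'

```text
clock: 17.7
eef_pos: [593.4, 193.3, 315.5]
tcp_rot: [3.141, -0.001, 1.448]
contact_force: [-1.5, 1.7, 5.7]
opening: 0.182
grasp_force: 28.4
```

Call:
carry_out --targets '[{"dp":[0,0,0],"yaw":0},{"dp":[0,0,0],"yaw":0},{"dp":[0,0,0],"yaw":0},{"dp":[0,0,0],"yaw":0},{"dp":[0,0,0],"yaw":0}]' --fingers 0.3

```text
clock: 18.32
eef_pos: [593.0, 192.9, 315.1]
tcp_rot: [-3.142, 0.0, 1.448]
contact_force: [0.1, 0.6, 1.2]
opening: 0.651
grasp_force: 0.0
```

Call:
carry_out --targets '[{"dp":[0,0,-20],"yaw":0},{"dp":[0,0,-60],"yaw":0},{"dp":[0,0,-110],"yaw":0},{"dp":[0,0,-130],"yaw":0},{"dp":[0,0,-130],"yaw":0},{"dp":[0,0,-130],"yaw":0}]'

```text
clock: 19.08
eef_pos: [592.6, 192.8, 443.6]
tcp_rot: [-3.14, 0.001, 1.448]
contact_force: [-0.1, -0.9, -0.8]
opening: 0.652
grasp_force: 0.0
```

```bash
python3 -c "
from h import *
import pickle
S=cal('scene')
ims=[r.grab_frame('scene').astype(float) for _ in range(8)]
m=np.mean(ims,0);np.save('pics/s8.npy',m)
print(proj(S,P(-20,-45,258)),proj(S,P(-20,-45,268)))
g=cv2.cvtColor(m.astype(np.uint8),cv2.COLOR_RGB2GRAY)
print('cols 284-312');
for v in range(158,196):print(v,*('%3d'%k for k in g[v,284:313]))
go((588,193,445,1.448))"
```

```text
[296.2486886  175.06154832] [296.22139656 172.02197134]
cols 284-312
158  26  25  26  26  42  67  68  37  24  29  30  64 108 146 181 209 234 248 248 249 250 249 250 249 236 225 210 172 140
159  26  26  28  27  31  37  35  21  16  20  60 135 200 231 243 247 248 250 250 249 246 239 232 221 176 146 141 130 124
160  22  23  22  26  28  23  19  22  19  30  75 163 239 250 250 249 248 249 248 234 217 187 157 145 126 117 127 134 138
161  17  23  23  26  26  29  29  28  36  29  58 141 229 252 250 246 236 229 218 176 143 131 126 126 127 128 136 140 141
162  72  97  98  84  45  24  34  32  33  22  39 115 207 246 236 217 177 150 144 130 121 128 133 138 139 137 141 142 142
163 170 209 207 179 111  42  22  24  24  22  35  95 169 204 172 146 128 120 127 128 127 127 131 140 142 142 140 142 141
164 241 253 251 245 192  99  32  26  27  31  38  68 115 142 132 129 128 128 130 128 123 115 118 138 142 140 141 141 141
165 251 251 251 252 236 157  73  53  51  41  36  52  87 117 134 138 132 123 115 115 113 106 109 137 142 139 140 141 140
166 252 250 247 239 218 167 110  98  89  62  37  38  63 104 131 130 122
[... 2939 characters left out ...]
1 129 116 106  99  94  93  94  95  87  83  84  83  83  81  69  40  31  61  82  85  85  78  54  39  90 162 207
192 228 206 141  97  91  91  93  93  96  93  88  84  83  85  84  90  95  77  39  43  71  83  81  75  50  36  79 135 181
193 253 222 143  94  88  92  92  94  95  95  87  84  85  84  87 116 151 142  71  33  67  92  92  80  73  93 134 167 176
194 235 170 109  87  89  91  92  95  94  94  89  86  82  84  93 141 193 187 113  47  89 135 135 119 138 177 195 203 179
195 168 109  89  90  90  91  94  95  95  93  88  84  85  83  92 138 191 202 153  73  96 161 179 168 187 216 212 189 144
at [593.  192.9 444.7] [-3.141  0.     1.448] F [-0.8 -0.7  0.2] t 19.475 open 0.651 0.0
[-0.5 -5.  -0.3] -0.0
```

The scene view puts the index at u≈295.1 and the needle tip at u≈295.7. At 0.365 px/mm, the index is about 1.5 mm too far. I'll nudge the cursor back.

Call:
carry_out --targets '[{"dp":[0,0,50],"yaw":0},{"dp":[0,0,100],"yaw":0},{"dp":[0,0,125],"yaw":0},{"dp":[0,0,129],"yaw":0},{"dp":[0,0,129],"yaw":0},{"dp":[0,0,129],"yaw":0}]'

```text
clock: 20.23
eef_pos: [593.8, 193.2, 317.8]
tcp_rot: [3.139, -0.001, 1.448]
contact_force: [-0.7, 0.0, -0.2]
opening: 0.653
grasp_force: 0.0
```

Call:
carry_out --targets '[{"dp":[0,0,0],"yaw":0},{"dp":[0,0,0],"yaw":0},{"dp":[0,0,0],"yaw":0},{"dp":[0,0,0],"yaw":0},{"dp":[0,0,0],"yaw":0},{"dp":[0,0,0],"yaw":0},{"dp":[-1,0,0],"yaw":0},{"dp":[-1.5,0,0],"yaw":0},{"dp":[-1.5,0,0],"yaw":0},{"dp":[-1.5,0,0],"yaw":0},{"dp":[-1.5,0,0],"yaw":0}]' --fingers -1

```text
clock: 21.6
eef_pos: [593.1, 191.9, 316.7]
tcp_rot: [3.141, -0.001, 1.448]
contact_force: [-0.9, 1.7, 4.7]
opening: 0.179
grasp_force: 29.0
```

Call:
carry_out --targets '[{"dp":[0,0,0],"yaw":0},{"dp":[0,0,0],"yaw":0},{"dp":[0,0,0],"yaw":0},{"dp":[0,0,0],"yaw":0},{"dp":[0,0,0],"yaw":0}]' --fingers 0.3

```text
clock: 22.22
eef_pos: [592.9, 191.4, 316.0]
tcp_rot: [-3.142, 0.0, 1.448]
contact_force: [-0.2, -0.4, -0.4]
opening: 0.648
grasp_force: 0.0
```

Call:
carry_out --targets '[{"dp":[0,0,-20],"yaw":0},{"dp":[0,0,-60],"yaw":0},{"dp":[0,0,-110],"yaw":0},{"dp":[0,0,-130],"yaw":0},{"dp":[0,0,-130],"yaw":0},{"dp":[0,0,-130],"yaw":0},{"dp":[0,0,-130],"yaw":0},{"dp":[0,0,-130],"yaw":0}]'

```text
clock: 23.22
eef_pos: [592.7, 191.4, 445.1]
tcp_rot: [-3.14, 0.001, 1.448]
contact_force: [0.8, -1.3, -0.6]
opening: 0.645
grasp_force: 0.0
```

```bash
python3 -c "
from h import *
m=np.mean([r.grab_frame('scene').astype(float) for _ in range(8)],0)
g=cv2.cvtColor(m.astype(np.uint8),cv2.COLOR_RGB2GRAY)
for v in range(166,182):print(v,*('%3d'%k for k in g[v,289:303]))
go()"
```

```text
166 202 134  99  91  66  40  34  43  72 110 128 124 105  95
167 145 128 121 126 102  65  34  26  52  88 112 111 101 102
168 128 128 130 137 122  78  31  16  39  82 109 111 109 122
169 133 128 129 132 111  74  32  20  55  95 123 124 123 136
170 124 114 115 120  96  75  54  43  84 121 139 136 133 139
171 109 103 109 121 110 105  80  61 102 137 144 140 138 140
172 107 104 120 133 132 132 106  76 107 138 142 139 139 139
173 114 110 132 140 143 142 124 102 121 140 140 140 139 141
174 128 121 135 142 142 142 137 127 137 140 142 141 141 141
175 137 133 138 139 142 139 135 129 136 141 142 142 142 141
176 141 137 139 140 141 136 119 104 122 139 141 141 140 139
177 141 140 140 140 141 135 109  78 104 137 142 140 139 140
178 139 138 139 141 141 141 117  73  93 132 142 139 138 138
179 140 138 138 141 141 140 123  78  77 120 137 139 138 137
180 141 140 139 140 142 142 130  95  66  97 131 141 139 138
181 140 140 139 139 140 140 138 115  72  74 119 139 140 139
at [592.9 191.5 446.1] [ 3.142 -0.     1.448] F [0.1 0.4 0.6] t 23.625 open 0.648 0.0
```

The index and the needle tip now both stand at column 296, and the needle hasn't moved.

```bash
python3 -c "
from rig import r
print(r.sign_off())"
```

```text
the job is handed in; nothing more can be done
None
```

The weight hangs still on the hook, the cursor's index is over the needle tip (within about 1 mm in the camera image), and the job was handed in after about 24 s with the robot clear; no verdict came back.

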